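Push the specimen train home on the stage rail and shut the gate

TASK

On the microscope's black stage plate four square specimen holders stand touching in a row in the guide rail. Push the row along from behind as one train, keeping the holders together, until the first one is right up against the end stop, then push the small swing gate closed behind the last holder so the row is held for the scan. Only push with the fingers: do not lift any holder, and leave everything else as it lies.

Things in the scene. Friction and masses are not known exactly. Their poses are not given: they have to be found in the camera images.
- rail: aluminium specimen rail fixed on the black stage plate, 282 mm long, 54.5 mm wide. Origin: centre of its underside, on the plate; x along the rail towards the end stop, y across, z up (all z below are above this origin). Channel 37.5 mm wide, floor at z = 10 mm, open above and at the loading end (x = -140 mm), between two fences 8.5 mm thick with tops at z = 18 mm
- stop_face (a point): centre of the face of the dark steel end stop that meets holder1: rail x = 126 mm, z = 21 mm, axes as the rail's. The stop is 16 mm thick, its top at z = 32 mm (screw heads to 35 mm)
- row_end (a point): point on the channel floor where the back of holder4 is when the row is home: rail x = -18 mm, y = 0, z = 10 mm, axes as the rail's. Home, the holders' centres are at rail x = 108, 72, 36 and 0 mm
- holder1: square aluminium specimen holder, 36 x 36 mm and 24 mm high, about 60 to 120 g, with a round black mount showing in its top; origin at the centre of its underside, x along the rail towards the end stop, z up. Leads the row, 45 to 90 mm short of the stop at the start
- holder2: square aluminium specimen holder, 36 x 36 mm and 24 mm high, about 60 to 120 g, with a round black mount showing in its top; origin at the centre of its underside, x along the rail towards the end stop, z up. Second in the row, touching holder1
- holder3: square aluminium specimen holder, 36 x 36 mm and 24 mm high, about 60 to 120 g, with a round black mount showing in its top; origin at the centre of its underside, x along the rail towards the end stop, z up. Third in the row, touching holder2
- holder4: square aluminium specimen holder, 36 x 36 mm and 24 mm high, about 60 to 120 g, with a round black mount showing in its top; origin at the centre of its underside, x along the rail towards the end stop, z up. Last in the row, touching holder3; its free back (rail -x) face is the one to push. Sliding the whole row takes about 1 to 5 N
- gate (a joint): angle of the steel swing gate, rad, about a vertical pivot beside the rail. 0: closed on its stop pin, straight across the channel along rail +y, its front 3 mm behind the back of holder4 when the row is home. Grows as it opens, counter-clockwise from above: 1.57 points along rail -x; starts wide open at 1.9 to 2.5. Needs about 1 N at its knob and stays where it is left
- gate_pivot (a point): the gate's pivot axis at rail x = -25.5, y = -34, z = 20 mm, axes as the rail's. The gate is a bar 9 mm wide reaching 60 mm from here, from z = 20 to 28 mm, clear above the fences; the boss at the pivot is 17 mm across
- gate_knob (a point): top centre of the upright finger post on the free end of the gate: 12 mm across, 53 mm from the pivot, from the bar (z = 28 mm) up to z = 46 mm
- stage: the black stage plate that carries the rail, 380 x 460 x 14 mm, axes as the world's; origin at the centre of its underside, its top 14 mm above that (54 mm above the table)
- objective: a stubby steel microscope objective standing nose up, 33 mm across and 46 mm high, on the stage plate beside the stop end of the rail (on the gate's side); origin at the centre of its foot
- spare_mount: a round black moulded mount, 30 mm across and 18 mm high, on the stage plate beside the loading end of the rail, on the side away from the gate's pivot; origin at the centre of its underside
- hex_key: a steel L-shaped hex key, 66 by 27 mm and 6 mm thick, lying on the stage plate beside the rail, on the side away from the gate's pivot; origin at the end of its long leg
- tweezers: steel tweezers, about 125 mm long and 6 mm high, lying on the table to the right of the stage; origin near their middle
- lens_cleaner: a small clear bottle with a white cap, 44 mm across and 110 mm high, standing on the table to the right of the stage; origin at the centre of its foot
- petri_dish: a shallow clear dish with its lid on, 90 mm across and 16 mm high, on the table to the right of the stage; origin at the centre of its underside
Mind the look-alikes: they are no part of the job. Leave any green look-alike of the holder4 alone.

How it is judged:
By the outcome, as a careful person would: the job done as asked, in the order asked, and still so for the second after the job is handed in, with the robot touching nothing.
It also fails if it takes over 43 s, if anything falls off the work surface, if the arm or the gripper's body presses on something with over 40 N, if the wrist force passes 120 N, or if a joint passes its speed limit or range.

ROBOT

A 7-joint arm with a two-finger parallel gripper is mounted at the origin on the work surface. World frame = base frame: x ahead of the robot, y to its left, z up, the work surface at z = 0. Lengths are in m, angles in rad, forces in N, time in s.
With the tool pointing down it reaches from about 0.4 to 0.85 m from the base axis. Payload 10.4 kg.
Tool frame: the origin (TCP) lies where the fingers leave the gripper's body, on its centre line; the fingertips stand 70 mm ahead of it and the grasp point (between the pads) lies r.grip_depth ahead of it (r.grip_depth is the distance from the TCP to the grasp point, in m); z points along the fingers, y is the direction in which the jaws open and shut (so a half turn about z gives the same grasp; the last joint's range is limited). The gripper opens to 87 mm and grips with 3 to 60 N. Pads are 19 mm wide; open, the fingers measure 117 mm over their backs; the gripper's body (75 mm by 190 mm) begins 51 mm behind the grasp point.
Start: joints at [1.175, 0.332, -0.065, 1.46, 0.022, 1.35, -0.088], TCP at [0.228, -0.582, 0.292] pointing down, gripper open.
Joint ranges: [-2.6, 2.6], [-0.5, 2.12], [-1.47, 1.34], [0.16, 2.42], [-1.27, 4.41], [0.06, 2.06], [-2.6, 2.6]. Speed limits (rad/s): [2.22, 2.22, 2.79, 2.79, 3.14, 3.14, 3.14].

INTERFACE

Orientations are given as a unit quaternion [x, y, z, w].
In Python, from bench import monitor, viewer, workorder, nets, r gives the robot as it stands.
- The arm moves only by the tool drive_tool, never from a script. Its argument "plan" is a list of rows, each an object of numbers: "rx", "ry", "rz": the turn, a rotation vector about the tool's x, y, z in units of 360 degrees (1.0 is 360 degrees); "x", "y", "z": the shift along the tool's x, y, z in units of 1000 mm (1.0 is 1000 mm); "fingers": the opening, from 0 (shut) to 1 (fully open). In form: [{"rx": .., "ry": .., "rz": .., "x": .., "y": .., "z": .., "fingers": ..}, ...]. A call has 1 to 12 rows; each row is the pose to reach, as a shift and turn from the pose commanded when the call began, along the tool's axes at that moment, turning the shorter way round; what a row does not reach only later rows make up. A row lasts 1/8 s, in which the tool goes at most 62.5 mm and 10.7 degrees, less where a joint would pass 70% of its speed; a pose out of reach is approached as far as the arm can. A call with a number of a shift or a turn outside -1 to 1 is refused whole. A call with a gripper value outside its range is refused whole. The fingers move at their own pace and stop on an object; "squeeze" is the grip in N (left out, the last holds). Time passes only in rows, so rows that repeat a pose let the fingers close. It gives the time, the measured TCP pose, the force and the opening at its end, in the units of the state.
- monitor.read_state(): the state, without advancing time (a new reading comes with each control period).
- viewer.camera(name): name is "side" or "top" or "wrist"; returns a dict with "color" (420x560x3 uint8, red, green, blue), "depth" (420x560 float32, m along the optical axis (not along the pixel's ray), 0 where there is no reading), "camera_matrix" (3x3 intrinsics, pixels), "xyz" and "rotation" of the camera in the world. Camera axes: x right, y down, z forward; pixel columns grow to the right and rows downward; lengths in m; the calibration is good to about 2 mm. A picture is of the moment at which its call begins.
- workorder.close_job(): hands the job in, once; it reports no verdict.
Trained networks look in the newest picture that a camera, given by its name, has taken for a name from the list of things; names that differ only in an ending like _2 or _b are one class to them, and where a whole thing is asked for, a point or a joint stands for the part that bears it (a point fixed in the world has none). Each returns a list of dicts, best first, with "confidence" (0 to 1); they miss things now and then, are a little off and sometimes report something else, mostly with a low value. They report only what shows in the picture. A call takes as long as a camera call. They do not tell look-alikes from the thing itself.
- nets.find_in(label, camera): "centre" ([x, y, z] in m, in world coordinates, good to about 4 mm: the middle of the surface that is visible of it).
- nets.regions_of(label, camera): "region" (420x560 bool, what is visible of it).
The state is a dict: "time": time; "joint_positions": joint angles; "joint_vel": joint speeds; "joint_torque": joint torques, N m; "ee_pos": TCP position; "eef_rot": TCP orientation; "ft_force": force on the tool from outside, world axes, zero at the start; "torque": the same for the moment, N m; "width": finger opening in m.
Only numpy, scipy, OpenCV 4.12 (cv2) and the standard library are available. Lean on these libraries where they do the work, as an engineer would, in place of code of your own. Each camera call takes 0.05 s, during which the arm holds its last target.

## Working session

There is one attempt and no reset: what is moved stays moved. The work goes in short steps, Python scripts to look and compute and a tool call to move; the robot and the scene stay as the last step left them, time stands still between calls to the robot, and variables do not carry over. Pictures are saved under pics/ and viewed, and the job is handed in when it is done.

Besides the shell and the picture viewer there is one more tool, called after "Emit:" as a command line: name --argument value ..., lists and objects as JSON in quotes. drive_tool: Moves the arm, as the interface text tells. Its arguments: {"type":"object","properties":{"plan":{"type":"array","items":{"type":"object","properties":{"rx":{"type":"number","minimum":-1,"maximum":1},"ry":{"type":"number","minimum":-1,"maximum":1},"rz":{"type":"number","minimum":-1,"maximum":1},"x":{"type":"number","minimum":-1,"maximum":1},"y":{"type":"number","minimum":-1,"maximum":1},"z":{"type":"number","minimum":-1,"maximum":1},"fingers":{"type":"number"}}}},"squeeze":{"type":"number"}},"required":["plan"]}

```bash
ls; mkdir -p pics; cat > h.py <<'E'
import numpy as np, cv2
from bench import monitor, viewer, workorder, nets, r
def save(c,name,crop=None,s=1):
    im=c["color"][:,:,::-1].copy()
    if crop: im=im[crop[1]:crop[3],crop[0]:crop[2]]
    if s!=1: im=cv2.resize(im,None,fx=s,fy=s,interpolation=cv2.INTER_CUBIC)
    cv2.imwrite("pics/"+name,im)
def unproj(c,u,v,z=None):
    K=c["camera_matrix"];R=np.array(c["rotation"]);p=np.array(c["xyz"])
    if R.shape!=(3,3):
        from scipy.spatial.transform import Rotation as Q; R=Q.from_quat(R).as_matrix()
    d=R@np.array([(u-K[0][2])/K[0][0],(v-K[1][2])/K[1][1],1.])
    if z is None: return p+d*c["depth"][int(round(v)),int(round(u))]
    return p+d*(z-p[2])/d[2]
def proj(c,P):
    K=np.array(c["camera_matrix"]);R=np.array(c["rotation"]);p=np.array(c["xyz"])
    if R.shape!=(3,3):
        from scipy.spatial.transform import Rotation as Q; R=Q.from_quat(R).as_matrix()
    q=K@(R.T@(np.array(P)-p)); return q[:2]/q[2]
E
python3 - <<'E'
from h import *
np.set_printoptions(precision=4,suppress=True)
for n in ("top","side"):
    c=viewer.camera(n); save(c,n+"0.png"); print(n,c["xyz"],c["rotation"],c["camera_matrix"])
    for l in ("rail","holder1","gate","gate_knob","stage","objective","spare_mount","hex_key","stop_face"):
        try: print(l,[(d["centre"],round(d["confidence"],2),proj(c,d["centre"])) for d in nets.find_in(l,n)])
        except Exception as e: print(l,e)
print(monitor.read_state(), r.grip_depth)
E
```

```text
pics
top [ 0.3293 -0.1635  1.5197] [-0.7014  0.7079 -0.056   0.0607] [[485.1962   0.     272.7777]
 [  0.     485.1962 215.2674]
 [  0.       0.       1.    ]]
rail [([0.5744, 0.0684, 0.0745], 0.62, array([198.9574, 214.6685])), ([0.5886, 0.0182, 0.0801], 0.29, array([215.3663, 209.5567]))]
holder1 [([0.2987, 0.1616, 0.0245], 0.74, array([169.3685, 307.3318])), ([0.5724, 0.1129, 0.0919], 0.63, array([183.153 , 214.5091])), ([0.5531, 0.0825, 0.0883], 0.61, array([193.4003, 220.9772])), ([0.3046, -0.1784, 0.0243], 0.56, array([281.4409, 304.3818])), ([0.5454, 0.046, 0.0881], 0.51, array([205.5747, 223.4172])), ([0.5337, 0.0136, 0.0869], 0.46, array([216.4245, 227.2496]))]
gate [([0.5862, 0.0158, 0.079], 0.64, array([216.1975, 210.3958])), ([0.5441, 0.0452, 0.0886], 0.41, array([205.8122, 223.8207]))]
gate_knob [([0.4723, -0.4428, 0.0146], 0.49, array([365.9441, 248.6852]))]
stage [([0.5468, 0.0639, 0.0545], 0.74, array([201.3121, 224.6473]))]
objective [([0.6516, 0.1116, 0.0874], 0.46, array([184.434, 188.93 ]))]
spare_mount [([0.464, -0.0008, 0.073], 0.54, array([221.5625, 250.952 ]))
[... 1395 characters left out ...]
.68, array([302.6053, 278.9996]))]
hex_key [([0.5067, 0.1694, 0.0625], 0.54, array([248.3916, 337.787 ]))]
stop_face [([0.5716, 0.1342, 0.0703], 0.88, array([226.3286, 309.4499]))]
{'time': 1.0, 'joint_positions': array([ 1.1754,  0.3322, -0.0647,  1.4601,  0.0216,  1.3499, -0.0885]), 'joint_vel': array([ 0.0002, -0.0002, -0.001 , -0.0015,  0.0008, -0.0004, -0.0005]), 'joint_torque': array([  0.0007, -62.3048,   0.0249, -39.012 ,  -0.0611,   0.0316,
         0.    ]), 'ee_pos': array([ 0.2277, -0.5821,  0.2923]), 'eef_rot': array([0.9827, 0.1853, 0.    , 0.    ]), 'ft_force': array([ 0.2305, -0.2013, -0.5292]), 'torque': array([ 0.004 , -0.0112, -0.0323]), 'width': 0.08655747302284034} 0.051
```

```bash
python3 - <<'E'
from h import *
c=viewer.camera("top"); save(c,"top1.png",(130,140,290,260),5)
c=viewer.camera("side"); save(c,"side1.png",(150,220,350,370),4)
print(monitor.read_state()["time"])
E
```

```text
1.1
```

View pics/top0.png

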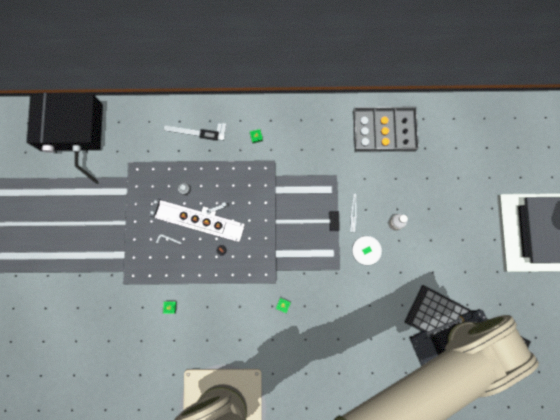

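View pics/side0.png

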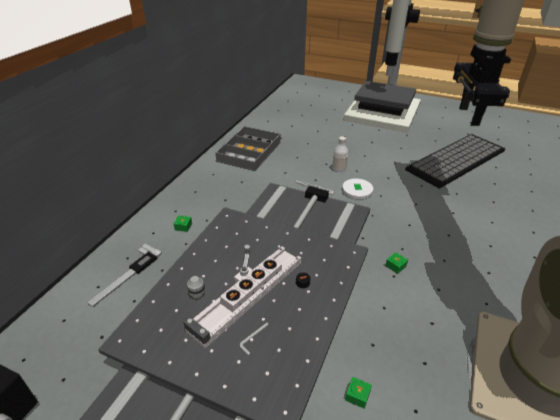

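View pics/top1.png

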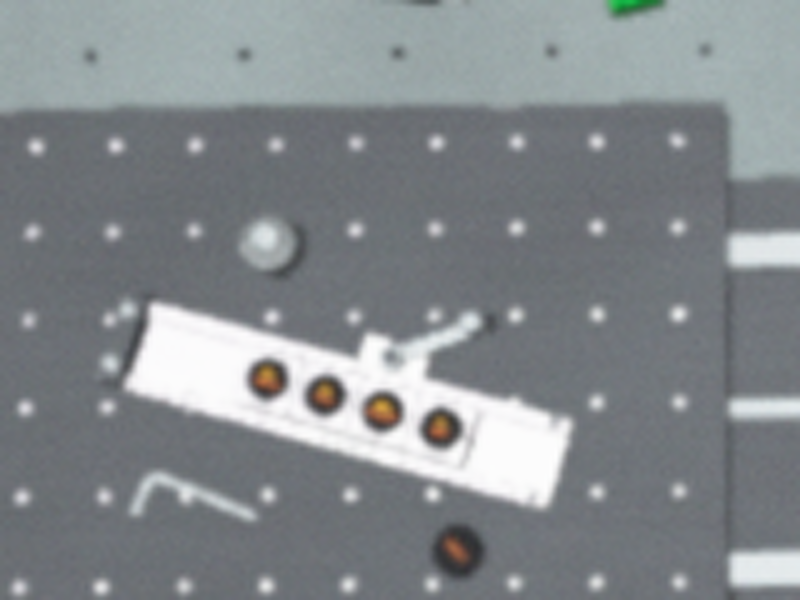

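View pics/side1.png

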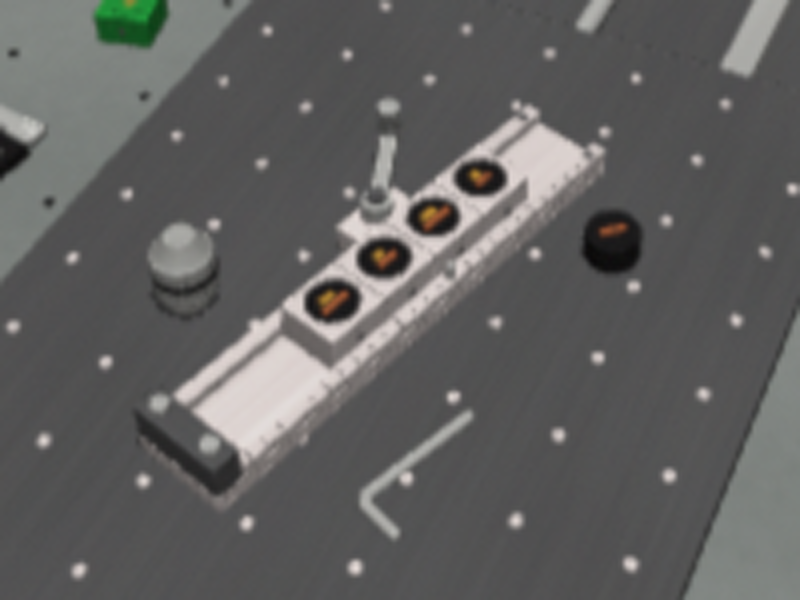

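```bash
python3 - <<'E'
from h import *
np.set_printoptions(precision=4,suppress=True)
from scipy.spatial.transform import Rotation as Q
for n in ("top","side"):
    c=viewer.camera(n)
    m=c["color"].astype(int).min(2)
    d=c["depth"]; K=np.array(c["camera_matrix"]);R=np.array(c["rotation"])
    if R.shape!=(3,3): R=Q.from_quat(R).as_matrix()
    v,u=np.mgrid[:420,:560]; P=np.stack([(u-K[0,2])/K[0,0]*d,(v-K[1,2])/K[1,1]*d,d],-1)@R.T+np.array(c["xyz"])
    st=P[(abs(P[...,0]-.47)<.02)&(abs(P[...,1]-.1)<.03)&(P[...,2]>.04)&(P[...,2]<.07)]; print(n,"plate z",np.median(st[:,2]))
    for l in ("rail","holder4","gate","gate_knob","stop_face"):
        for q in nets.regions_of(l,n)[:6]:
            g=q["region"]; cc=np.argwhere(g); pts=P[g]; 
            print(l,round(q["confidence"],2),g.sum(),"px",cc.mean(0)[::-1],"xyz",np.median(pts,0))
    # box of rail-ish bright: height 60..95mm above table, near
    sel=(P[...,2]>.060)&(P[...,2]<.078)&(abs(P[...,0]-.57)<.13)&(abs(P[...,1]-.07)<.18)&(m>120)
    k=cv2.connectedComponentsWithStats((m>150).astype(np.uint8))
    sel=np.zeros_like(sel)
    for i in range(1,k[0]):
        if k[2][i,4]>500 and k[1][proj(c,[.57,.07,.064])[1].astype(int)-0, proj(c,[.57,.07,.064])[0].astype(int)]==i: sel=k[1]==i
    cc=np.argwhere(sel)[:,::-1].astype(np.float32); print(len(cc))
    if len(cc):
        b=cv2.minAreaRect(cc); print(b); bp=cv2.boxPoints(b)
        for p in bp: print(p,unproj(c,p[0],p[1],.072))
E
```

```text
top plate z 0.053168032083545924
rail 0.86 1355 px [196.4015 218.7638] xyz [0.5686 0.0657 0.0688]
holder4 0.72 16265 px [200.0658 223.0973] xyz [0.5436 0.0666 0.0535]
holder4 0.7 142 px [168.5915 307.5423] xyz [0.2969 0.1638 0.024 ]
holder4 0.6 134 px [217.4104 226.2761] xyz [0.5368 0.0113 0.0876]
holder4 0.55 150 px [206.3133 222.7067] xyz [0.547  0.044  0.0873]
holder4 0.43 137 px [183.0219 216.0073] xyz [0.5686 0.1139 0.0878]
gate_knob 0.55 83 px [215.1205 208.5663] xyz [0.5908 0.0191 0.0825]
stop_face 0.76 1284 px [196.4073 218.8497] xyz [0.5678 0.0679 0.0688]
1671
((201.64999389648438, 214.54998779296875), (88.22753143310547, 37.94732666015625), 18.434946060180664)
[153.8 218.6] [0.5641 0.2055 0.072 ]
[165.8 182.6] [0.6755 0.1722 0.072 ]
[249.5 210.5] [ 0.5861 -0.0844  0.072 ]
[237.5 246.5] [ 0.477  -0.0483  0.072 ]
side plate z 0.055319934599932674
rail 0.96 2490 px [235.0932 300.9871] xyz [0.5701 0.1358 0.0712]
holder4 0.97 379 px [232.3588 298.2216] xyz [0.5664 0.1176 0.0888]
holder4 0.96 503 px [357.7813 391.9085] xyz [0.2976 0.1686 0.025 ]
holder4 0.81 288 px [259.441  275.2257] xyz [0.5437 0.0433 0.0894]
holder4 0.81 272 px [271.     265.6912] xyz [0.5332 0.0093 0.0894]
holder4 0.65 276 px [395.7464 262.0978] xyz [ 0.3014 -0.1754  0.0248]
holder4 0.65 286 px [182.7552 222.5629] xyz [ 0.8359 -0.0996  0.0221]
gate 0.7 183 px [245.6503 258.5902] xyz [0.5942 0.0056 0.0845]
gate 0.59 334 px [247.2275 286.0299] xyz [0.5524 0.0787 0.0892]
gate_knob 0.51 162 px [245.321  260.5617] xyz [0.5908 0.0156 0.0853]
stop_face 0.66 194 px [302.5722 279.5722] xyz [0.4652 0.0047 0.0727]
stop_face 0.56 2590 px [235.1317 301.3019] xyz [0.5695 0.1353 0.0707]
0
```

```bash
cat >> h.py <<'E'
from scipy.spatial.transform import Rotation as Q
def rel(target, yaw=None):
    "shift/turn in tool axes from current pose; yaw = world angle of tool x"
    s=monitor.read_state(); Rm=Q.from_quat(s["eef_rot"]).as_matrix()
    d=Rm.T@(np.array(target)-s["ee_pos"]); cur=np.degrees(np.arctan2(Rm[1,0],Rm[0,0]))
    out="shift(m) %s cur yaw %.2f t %.2f"%(np.round(d,4),cur,s["time"])
    if yaw is not None:
        # tool z down: rz positive turns tool x clockwise from above
        out+=" rz(turns) %.4f"%(-(yaw-cur)/360)
    return out
E
python3 - <<'E'
from h import *
c=viewer.camera("top")
a=unproj(c,157.5,209,.072);b=unproj(c,241.6,233.2,.072);print(a,b,np.degrees(np.arctan2(*(a-b)[[1,0]])))
print(rel([.50,.0,.30],-16))
w=viewer.camera("wrist"); s=monitor.read_state(); Rm=Q.from_quat(s["eef_rot"]).as_matrix()
print("cam in tool",Rm.T@(w["xyz"]-s["ee_pos"]),Rm.T@(Q.from_quat(w["rotation"]).as_matrix() if np.shape(w["rotation"])==(4,) else w["rotation"]),w["camera_matrix"])
E
```

```text
[0.59353316 0.19513978 0.072     ] [ 0.51701622 -0.06054044  0.072     ] 73.33923342088006
shift(m) [ 0.4656 -0.4429 -0.0077] cur yaw 21.36 t 1.75 rz(turns) 0.1038
cam in tool [ 0.07285315 -0.00044932 -0.09160775] [[ 7.46933487e-04 -9.64716736e-01 -2.63288931e-01]
 [ 9.99998811e-01  1.07584659e-03 -1.10507726e-03]
 [ 1.34934502e-03 -2.63287793e-01  9.64716392e-01]] [[295.9949538    0.         282.06975459]
 [  0.         295.9949538  201.61745029]
 [  0.           0.           1.        ]]
```

Emit:
drive_tool --plan '[{"x": 0.533,"y": -0.476,"z": 0.012,"rz": 0.1057,"fingers": 0},{"x": 0.533,"y": -0.476,"z": 0.012,"rz": 0.1057,"fingers": 0},{"x": 0.533,"y": -0.476,"z": 0.012,"rz": 0.1057,"fingers": 0},{"x": 0.533,"y": -0.476,"z": 0.012,"rz": 0.1057,"fingers": 0},{"x": 0.533,"y": -0.476,"z": 0.012,"rz": 0.1057,"fingers": 0},{"x": 0.533,"y": -0.476,"z": 0.012,"rz": 0.1057,"fingers": 0},{"x": 0.533,"y": -0.476,"z": 0.012,"rz": 0.1057,"fingers": 0},{"x": 0.533,"y": -0.476,"z": 0.012,"rz": 0.1057,"fingers": 0},{"x": 0.533,"y": -0.476,"z": 0.012,"rz": 0.1057,"fingers": 0},{"x": 0.533,"y": -0.476,"z": 0.012,"rz": 0.1057,"fingers": 0},{"x": 0.533,"y": -0.476,"z": 0.012,"rz": 0.1057,"fingers": 0},{"x": 0.533,"y": -0.476,"z": 0.012,"rz": 0.1057,"fingers": 0}]' --squeeze 20

```text
validation failed for argument at $.pl...
```

```bash
python3 - <<'E'
from h import *
print(rel([.551,.055,.28],-16.7))
w=viewer.camera("wrist"); save(w,"w1.png")
E
```

```text
shift(m) [ 0.5332 -0.4755  0.0123] cur yaw 21.36 t 1.80 rz(turns) 0.1057
```

View pics/w1.png

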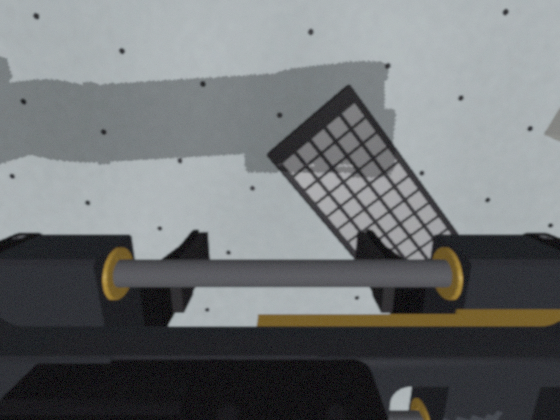

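Emit:
drive_tool --plan '[{"rx": 0,"ry": 0,"rz": 0.1057,"x": 0.533,"y": -0.476,"z": 0.012,"fingers": 0.0}]' --squeeze 20

```text
time: 1.98
ee_pos: [0.2533, -0.5284, 0.2904]
eef_rot: [0.996, 0.088, -0.001, 0.0]
ft_force: [1.6, 0.8, 0.6]
width: 0.0829
```

```bash
python3 - <<'E'
from h import *
print(rel([.551,.055,.28],-16.7))
E
```

```text
shift(m) [ 0.3957 -0.5219  0.0097] cur yaw 10.13 t 1.98 rz(turns) 0.0745
```

Emit:
drive_tool --plan '[{"rx": 0,"ry": 0,"rz": 0.0745,"x": 0.394,"y": -0.52,"z": 0.01,"fingers": 0},{"rx": 0,"ry": 0,"rz": 0.0745,"x": 0.394,"y": -0.52,"z": 0.01,"fingers": 0},{"rx": 0,"ry": 0,"rz": 0.0745,"x": 0.394,"y": -0.52,"z": 0.01,"fingers": 0},{"rx": 0,"ry": 0,"rz": 0.0745,"x": 0.394,"y": -0.52,"z": 0.01,"fingers": 0},{"rx": 0,"ry": 0,"rz": 0.0745,"x": 0.394,"y": -0.52,"z": 0.01,"fingers": 0},{"rx": 0,"ry": 0,"rz": 0.0745,"x": 0.394,"y": -0.52,"z": 0.01,"fingers": 0},{"rx": 0,"ry": 0,"rz": 0.0745,"x": 0.394,"y": -0.52,"z": 0.01,"fingers": 0},{"rx": 0,"ry": 0,"rz": 0.0745,"x": 0.394,"y": -0.52,"z": 0.01,"fingers": 0},{"rx": 0,"ry": 0,"rz": 0.0745,"x": 0.394,"y": -0.52,"z": 0.01,"fingers": 0},{"rx": 0,"ry": 0,"rz": 0.0745,"x": 0.394,"y": -0.52,"z": 0.01,"fingers": 0},{"rx": 0,"ry": 0,"rz": 0.0745,"x": 0.394,"y": -0.52,"z": 0.01,"fingers": 0},{"rx": 0,"ry": 0,"rz": 0.0745,"x": 0.394,"y": -0.52,"z": 0.01,"fingers": 0}]' --squeeze 20

```text
time: 3.48
ee_pos: [0.5476, 0.0603, 0.281]
eef_rot: [0.99, -0.139, -0.0, -0.001]
ft_force: [-0.6, -0.4, 0.4]
width: 0.0005
```

```bash
python3 - <<'E'
from h import *
print(rel([.551,.055,.28],-16.7))
w=viewer.camera("wrist"); save(w,"w2.png")
np.savez("w2.npz",**{k:np.array(v) for k,v in w.items()})
E
```

```text
shift(m) [0.0047 0.0042 0.001 ] cur yaw -15.94 t 3.48 rz(turns) 0.0021
```

View pics/w2.png

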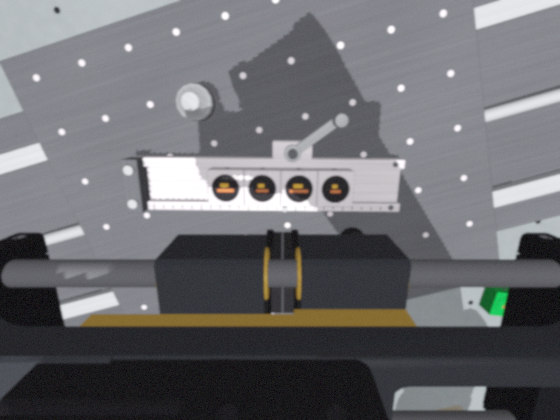

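```bash
python3 - <<'E'
from h import *
w=np.load("w2.npz"); 
save(w,"w2c.png",(115,85,425,225),2.55)
w2=dict(w); 
E
```

```text
(no output)
```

View pics/w2c.png

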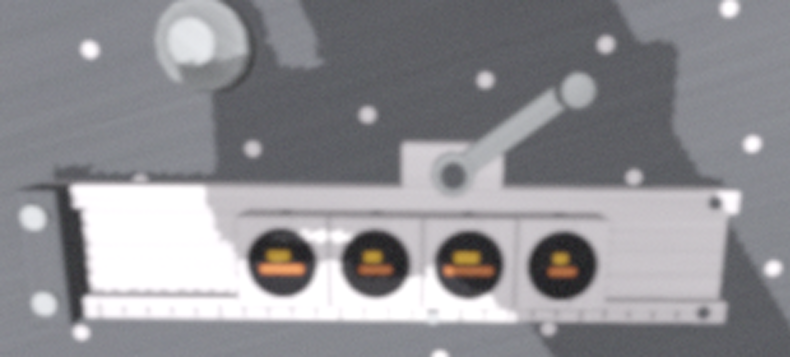

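```bash
python3 - <<'E'
from h import *
np.set_printoptions(precision=4,suppress=True)
w=dict(np.load("w2.npz"))
def f(u,v,z): return unproj(w,115+u/2.55,85+v/2.55,z)
H=[f(u,v,.088) for u,v in((283,263),(376,263),(469,264),(562,265))]; H=np.array(H)
print("H",H,np.linalg.norm(np.diff(H,axis=0),axis=1))
S=np.array([f(33,217,.089),f(43,304,.089)]);print("screws",S,S.mean(0))
pv=f(453,177,.084);kn=f(578,90,.100);print("pivot",pv,"knob",kn, np.linalg.norm((kn-pv)[:2]))
d=(H[0]-H[3])[:2];ang=np.degrees(np.arctan2(d[1],d[0]));print("ang",ang)
for a in(ang,):
    x=np.array([np.cos(np.radians(a)),np.sin(np.radians(a))]);y=np.array([-x[1],x[0]])
    # holders centred y=0; screws x=134
    B=np.array([x,y])
    q=lambda p:B@np.asarray(p)[:2]
    hy=np.mean([q(h)[1] for h in H])
    print("o from screws",q(S.mean(0))-[134,0]*np.array([.001,.001]),"o from pivot",q(pv)-[-.0255,-.034],"holders",[q(h) for h in H],"screw y",[q(s) for s in S])
    o=np.array([q(pv)[0]+.0255,hy]); O=B.T@o; print("origin",O)
    print("end corner TR",q(f(740,190,.072))-o,q(f(727,322,.072))-o,q(f(725,303,.072))-o,"stopface top",q(f(72,290,.072))-o,"knob",q(kn)-o,"pv",q(pv)-o)
    print("holders x",[q(h)-o for h in H])
    k=q(kn)-q(pv);print("theta",np.arctan2(-k[0],k[1]))
E
```

```text
H [[0.571  0.1127 0.088 ]
 [0.5611 0.0781 0.088 ]
 [0.5509 0.0437 0.088 ]
 [0.5407 0.0092 0.088 ]] [0.0359 0.0359 0.0359]
screws [[0.614  0.1979 0.089 ]
 [0.5812 0.2081 0.089 ]] [0.5976 0.203  0.089 ]
pivot [0.5844 0.0408 0.084 ] knob [ 0.6033 -0.009   0.1   ] 0.05326725690248558
ang 73.72351038443195
o from screws [ 0.2283 -0.5167] o from pivot [ 0.2284 -0.5155] holders [array([ 0.2682, -0.5165]), array([ 0.2322, -0.5168]), array([ 0.1963, -0.5166]), array([ 0.1604, -0.5165])] screw y [array([ 0.362 , -0.5339]), array([ 0.3626, -0.4996])]
origin [0.5599 0.0745]
end corner TR [-0.1399 -0.0273] [-0.1409  0.0275] [-0.1391  0.0193] stopface top [0.1305 0.0158] knob [-0.068  -0.0651] pv [-0.0255 -0.0329]
holders x [array([0.0398, 0.0001]), array([ 0.0038, -0.0002]), array([-0.0321, -0.    ]), array([-0.068 ,  0.0001])]
theta 2.218552421484655
```

```bash
cat >> h.py <<'E'
A=np.radians(73.72);O=np.array([.5599,.0745])
X=np.array([np.cos(A),np.sin(A)]);Y=np.array([-X[1],X[0]])
def wr(x,y,ztip): 
    p=O+X*x/1000+Y*y/1000; return [p[0],p[1],.054+ztip/1000+.070]
def where():
    s=monitor.read_state();p=s["ee_pos"][:2]-O;f=s["ft_force"]
    return "rail x %.1f y %.1f ztip %.1f | force rail %.1f %.1f %.1f t %.2f"%(p@X*1000,p@Y*1000,(s["ee_pos"][2]-.124)*1000,f[:2]@X,f[:2]@Y,f[2],s["time"])
E
python3 -c "
from h import *
print(rel(wr(-115,0,70),-16.28));print(rel(wr(-115,0,15),-16.28),where())"
```

```text
shift(m) [0.0072 0.0959 0.0869] cur yaw -16.09 t 3.52 rz(turns) 0.0005
shift(m) [0.0072 0.0959 0.1419] cur yaw -16.09 t 3.52 rz(turns) 0.0005 rail x -19.1 y 7.5 ztip 156.9 | force rail -0.7 -0.6 0.0 t 3.52
```

Emit:
drive_tool --plan '[{"rx": 0,"ry": 0,"rz": 0.0005,"x": 0.0072,"y": 0.096,"z": 0.09,"fingers": 0},{"rx": 0,"ry": 0,"rz": 0.0005,"x": 0.0072,"y": 0.096,"z": 0.09,"fingers": 0},{"rx": 0,"ry": 0,"rz": 0.0005,"x": 0.0072,"y": 0.096,"z": 0.09,"fingers": 0},{"rx": 0,"ry": 0,"rz": 0.0005,"x": 0.0072,"y": 0.096,"z": 0.09,"fingers": 0}]'

```text
time: 4.03
ee_pos: [0.5273, -0.0378, 0.1915]
eef_rot: [0.99, -0.144, 0.0, 0.0]
ft_force: [0.2, -1.1, 0.0]
width: 0.0002
```

```bash
python3 -c "
from h import *
print(rel(wr(-115,0,15),-16.28),where())
w=viewer.camera('wrist');save(w,'w3.png')"
```

```text
shift(m) [-0.0002 -0.002   0.0525] cur yaw -16.50 t 4.03 rz(turns) -0.0006 rail x -117.0 y -0.2 ztip 67.5 | force rail -1.0 -0.5 0.0 t 4.03
```

View pics/w3.png

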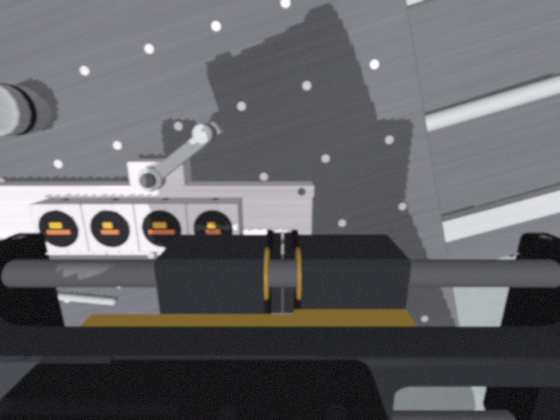

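Emit:
drive_tool --plan '[{"rx": 0,"ry": 0,"rz": -0.0005,"x": 0,"y": -0.001,"z": 0.025,"fingers": 0},{"rx": 0,"ry": 0,"rz": -0.0005,"x": 0,"y": -0.002,"z": 0.045,"fingers": 0},{"rx": 0,"ry": 0,"rz": -0.0005,"x": 0,"y": -0.002,"z": 0.052,"fingers": 0},{"rx": 0,"ry": 0,"rz": -0.0005,"x": 0,"y": -0.002,"z": 0.052,"fingers": 0}]'

```text
time: 4.58
ee_pos: [0.5285, -0.0343, 0.1399]
eef_rot: [0.99, -0.14, 0.0, -0.0]
ft_force: [-0.3, -0.2, 0.6]
width: 0.0006
```

```bash
python3 -c "
from h import *
print(rel(wr(-115,0,15),-16.28),where())
w=viewer.camera('side');save(w,'s3.png',(200,200,350,350),4)"
```

```text
shift(m) [-0.0003  0.0018  0.0009] cur yaw -16.15 t 4.58 rz(turns) 0.0004 rail x -113.2 y -0.3 ztip 15.9 | force rail -0.3 0.2 0.6 t 4.58
```

View pics/s3.png

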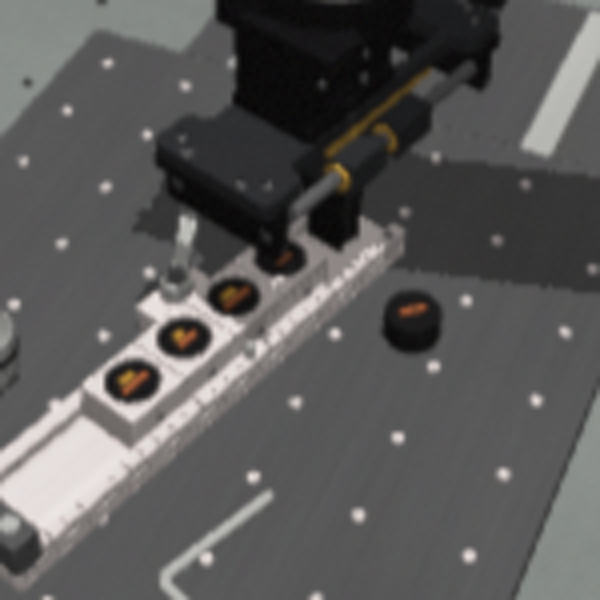

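Emit:
drive_tool --plan '[{"rx": 0,"ry": 0,"rz": 0.0003,"x": 0,"y": -0.003,"z": 0,"fingers": 0},{"rx": 0,"ry": 0,"rz": 0.0003,"x": 0,"y": -0.006,"z": 0,"fingers": 0},{"rx": 0,"ry": 0,"rz": 0.0003,"x": 0,"y": -0.008,"z": 0,"fingers": 0},{"rx": 0,"ry": 0,"rz": 0.0003,"x": 0,"y": -0.0095,"z": 0,"fingers": 0},{"rx": 0,"ry": 0,"rz": 0.0003,"x": 0,"y": -0.011,"z": 0,"fingers": 0},{"rx": 0,"ry": 0,"rz": 0.0003,"x": 0,"y": -0.0125,"z": 0,"fingers": 0},{"rx": 0,"ry": 0,"rz": 0.0003,"x": 0,"y": -0.014,"z": 0,"fingers": 0},{"rx": 0,"ry": 0,"rz": 0.0003,"x": 0,"y": -0.016,"z": 0,"fingers": 0},{"rx": 0,"ry": 0,"rz": 0.0003,"x": 0,"y": -0.018,"z": 0,"fingers": 0},{"rx": 0,"ry": 0,"rz": 0.0003,"x": 0,"y": -0.02,"z": 0,"fingers": 0},{"rx": 0,"ry": 0,"rz": 0.0003,"x": 0,"y": -0.022,"z": 0,"fingers": 0},{"rx": 0,"ry": 0,"rz": 0.0003,"x": 0,"y": -0.024,"z": 0,"fingers": 0}]'

```text
time: 6.12
ee_pos: [0.5347, -0.0122, 0.1392]
eef_rot: [0.99, -0.142, -0.0, 0.0]
ft_force: [-1.2, -2.8, 1.4]
width: 0.0003
```

```bash
python3 -c "
from h import *
print(rel(wr(-115,0,15),-16.28),where())
w=viewer.camera('wrist');save(w,'w4.png',(0,100,400,280),2)"
```

```text
shift(m) [-0.0001  0.0247  0.0002] cur yaw -16.34 t 6.12 rz(turns) -0.0002 rail x -90.3 y -0.2 ztip 15.2 | force rail -3.0 0.3 1.4 t 6.12
```

View pics/w4.png

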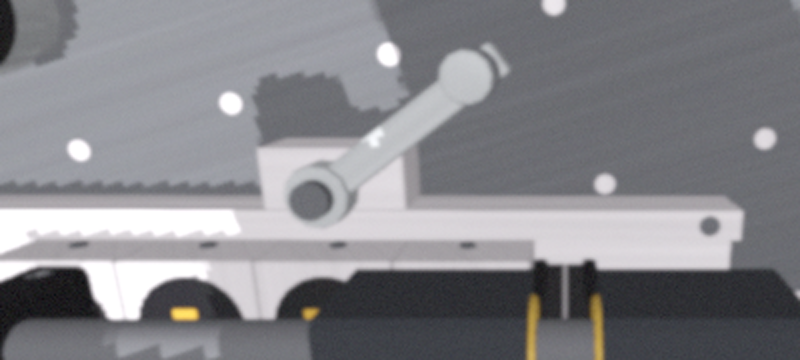

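Emit:
drive_tool --plan '[{"rx": 0,"ry": 0,"rz": 0,"x": 0,"y": -0.0025,"z": 0,"fingers": 0},{"rx": 0,"ry": 0,"rz": 0,"x": 0,"y": -0.005,"z": 0,"fingers": 0},{"rx": 0,"ry": 0,"rz": 0,"x": 0,"y": -0.0075,"z": 0,"fingers": 0},{"rx": 0,"ry": 0,"rz": 0,"x": 0,"y": -0.01,"z": 0,"fingers": 0},{"rx": 0,"ry": 0,"rz": 0,"x": 0,"y": -0.0125,"z": 0,"fingers": 0},{"rx": 0,"ry": 0,"rz": 0,"x": 0,"y": -0.015,"z": 0,"fingers": 0},{"rx": 0,"ry": 0,"rz": 0,"x": 0,"y": -0.0175,"z": 0,"fingers": 0},{"rx": 0,"ry": 0,"rz": 0,"x": 0,"y": -0.02,"z": 0,"fingers": 0},{"rx": 0,"ry": 0,"rz": 0,"x": 0,"y": -0.0225,"z": 0,"fingers": 0},{"rx": 0,"ry": 0,"rz": 0,"x": 0,"y": -0.025,"z": 0,"fingers": 0},{"rx": 0,"ry": 0,"rz": 0,"x": 0,"y": -0.0275,"z": 0,"fingers": 0},{"rx": 0,"ry": 0,"rz": 0,"x": 0,"y": -0.03,"z": 0,"fingers": 0}]'

```text
time: 7.68
ee_pos: [0.5432, 0.0171, 0.1392]
eef_rot: [0.99, -0.142, 0.0, 0.0]
ft_force: [-0.6, -4.0, 1.6]
width: 0.0005
```

```bash
python3 -c "
from h import *
print(where())
w=viewer.camera('side');save(w,'s4.png',(180,220,330,350),5)"
```

```text
rail x -59.8 y -0.1 ztip 15.2 | force rail -4.0 -0.6 1.6 t 7.67
```

View pics/s4.png

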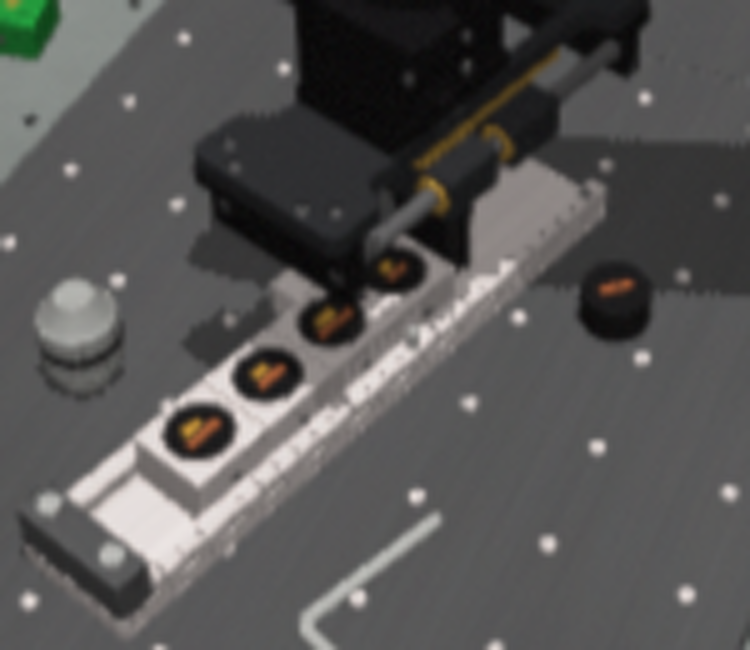

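Emit:
drive_tool --plan '[{"rx": 0,"ry": 0,"rz": 0,"x": 0,"y": -0.0025,"z": 0,"fingers": 0},{"rx": 0,"ry": 0,"rz": 0,"x": 0,"y": -0.005,"z": 0,"fingers": 0},{"rx": 0,"ry": 0,"rz": 0,"x": 0,"y": -0.0075,"z": 0,"fingers": 0},{"rx": 0,"ry": 0,"rz": 0,"x": 0,"y": -0.01,"z": 0,"fingers": 0},{"rx": 0,"ry": 0,"rz": 0,"x": 0,"y": -0.0125,"z": 0,"fingers": 0},{"rx": 0,"ry": 0,"rz": 0,"x": 0,"y": -0.015,"z": 0,"fingers": 0},{"rx": 0,"ry": 0,"rz": 0,"x": 0,"y": -0.017,"z": 0,"fingers": 0},{"rx": 0,"ry": 0,"rz": 0,"x": 0,"y": -0.019,"z": 0,"fingers": 0},{"rx": 0,"ry": 0,"rz": 0,"x": 0,"y": -0.0205,"z": 0,"fingers": 0},{"rx": 0,"ry": 0,"rz": 0,"x": 0,"y": -0.022,"z": 0,"fingers": 0}]'

```text
time: 8.98
ee_pos: [0.5494, 0.0381, 0.1392]
eef_rot: [0.99, -0.142, 0.0, 0.0]
ft_force: [-0.5, -3.2, 2.4]
width: 0.0003
```

```bash
python3 -c "
from h import *
print(where())"
```

```text
rail x -37.9 y -0.1 ztip 15.2 | force rail -3.2 -0.4 2.4 t 8.97
```

~5 mm to go; slow creep.

Emit:
drive_tool --plan '[{"rx": 0,"ry": 0,"rz": 0,"x": 0,"y": -0.001,"z": 0,"fingers": 0},{"rx": 0,"ry": 0,"rz": 0,"x": 0,"y": -0.002,"z": 0,"fingers": 0},{"rx": 0,"ry": 0,"rz": 0,"x": 0,"y": -0.0028,"z": 0,"fingers": 0},{"rx": 0,"ry": 0,"rz": 0,"x": 0,"y": -0.0034,"z": 0,"fingers": 0},{"rx": 0,"ry": 0,"rz": 0,"x": 0,"y": -0.004,"z": 0,"fingers": 0}]'

```text
time: 9.6
ee_pos: [0.5505, 0.0418, 0.1392]
eef_rot: [0.99, -0.142, 0.0, 0.0]
ft_force: [-2.0, -3.9, 2.5]
width: 0.0001
```

```bash
python3 -c "
from h import *
print(where())
w=viewer.camera('side');save(w,'s5.png',(180,220,330,350),5)"
```

```text
rail x -34.0 y -0.1 ztip 15.2 | force rail -4.3 0.8 2.5 t 9.60
```

View pics/s5.png

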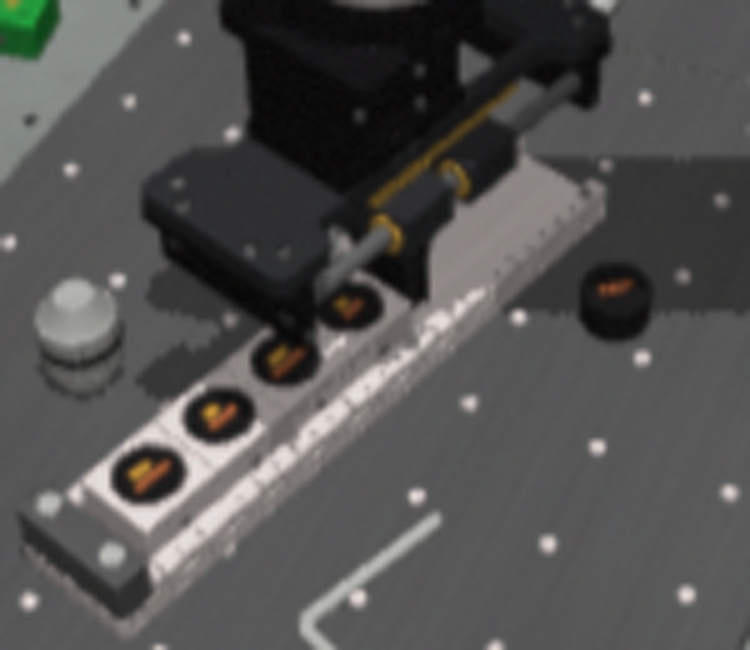

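Nearly at the stop. Continuing in half-millimetre steps until the force rises.

Emit:
drive_tool --plan '[{"rx": 0,"ry": 0,"rz": 0,"x": 0,"y": -0.0005,"z": 0,"fingers": 0},{"rx": 0,"ry": 0,"rz": 0,"x": 0,"y": -0.001,"z": 0,"fingers": 0}]'

```text
time: 9.9
ee_pos: [0.5508, 0.0428, 0.1392]
eef_rot: [0.99, -0.142, 0.0, 0.0]
ft_force: [-1.0, -4.2, 1.5]
width: 0.0005
```

Emit:
drive_tool --plan '[{"rx": 0,"ry": 0,"rz": 0,"x": 0,"y": -0.0005,"z": 0,"fingers": 0},{"rx": 0,"ry": 0,"rz": 0,"x": 0,"y": -0.001,"z": 0,"fingers": 0}]'

```text
time: 10.15
ee_pos: [0.5511, 0.0438, 0.1392]
eef_rot: [0.99, -0.142, 0.0, 0.0]
ft_force: [-1.6, -3.6, 1.2]
width: 0.0004
```

Emit:
drive_tool --plan '[{"rx": 0,"ry": 0,"rz": 0,"x": 0,"y": -0.0004,"z": 0,"fingers": 0},{"rx": 0,"ry": 0,"rz": 0,"x": 0,"y": -0.0008,"z": 0,"fingers": 0}]'

```text
time: 10.4
ee_pos: [0.5513, 0.0446, 0.1392]
eef_rot: [0.99, -0.142, 0.0, 0.0]
ft_force: [-1.0, -4.4, 2.2]
width: 0.0005
```

Emit:
drive_tool --plan '[{"rx": 0,"ry": 0,"rz": 0,"x": 0,"y": -0.0004,"z": 0,"fingers": 0},{"rx": 0,"ry": 0,"rz": 0,"x": 0,"y": -0.0008,"z": 0,"fingers": 0}]'

```text
time: 10.65
ee_pos: [0.5515, 0.0453, 0.1392]
eef_rot: [0.99, -0.142, 0.0, 0.0]
ft_force: [-0.8, -5.0, 2.4]
width: 0.0007
```

Emit:
drive_tool --plan '[{"rx": 0,"ry": 0,"rz": 0,"x": 0,"y": -0.0004,"z": 0,"fingers": 0},{"rx": 0,"ry": 0,"rz": 0,"x": 0,"y": -0.0008,"z": 0,"fingers": 0}]'

```text
time: 10.9
ee_pos: [0.5517, 0.0461, 0.1392]
eef_rot: [0.99, -0.142, 0.0, 0.0]
ft_force: [-1.0, -3.5, 2.3]
width: 0.0004
```

```bash
python3 -c "
from h import *
print(where())
w=viewer.camera('side');save(w,'s6.png',(180,280,280,350),8)"
```

```text
rail x -29.6 y -0.1 ztip 15.2 | force rail -3.6 0.0 2.3 t 10.90
```

View pics/s6.png

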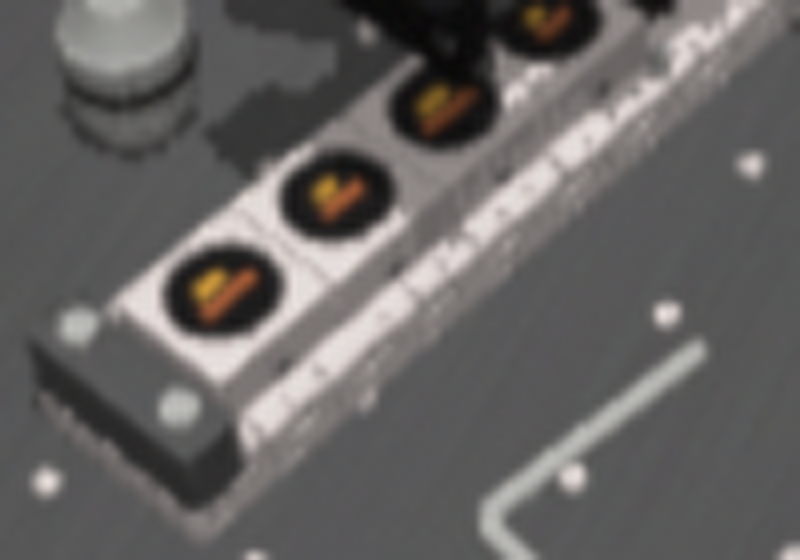

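Emit:
drive_tool --plan '[{"rx": 0,"ry": 0,"rz": 0,"x": 0,"y": -0.0004,"z": 0,"fingers": 0},{"rx": 0,"ry": 0,"rz": 0,"x": 0,"y": -0.0008,"z": 0,"fingers": 0},{"rx": 0,"ry": 0,"rz": 0,"x": 0,"y": -0.0012,"z": 0,"fingers": 0}]'

```text
time: 11.32
ee_pos: [0.5521, 0.0472, 0.1392]
eef_rot: [0.99, -0.142, 0.0, 0.0]
ft_force: [-1.3, -3.9, 3.0]
width: 0.0005
```

Emit:
drive_tool --plan '[{"rx": 0,"ry": 0,"rz": 0,"x": 0,"y": -0.0004,"z": 0,"fingers": 0},{"rx": 0,"ry": 0,"rz": 0,"x": 0,"y": -0.0008,"z": 0,"fingers": 0}]'

```text
time: 11.58
ee_pos: [0.5523, 0.048, 0.1392]
eef_rot: [0.99, -0.142, 0.0, 0.0]
ft_force: [-0.7, -4.2, 2.4]
width: 0.0008
```

Emit:
drive_tool --plan '[{"rx": 0,"ry": 0,"rz": 0,"x": 0,"y": -0.0004,"z": 0,"fingers": 0},{"rx": 0,"ry": 0,"rz": 0,"x": 0,"y": -0.0008,"z": 0,"fingers": 0}]'

```text
time: 11.82
ee_pos: [0.5524, 0.0483, 0.1392]
eef_rot: [0.99, -0.142, -0.0, 0.0]
ft_force: [-2.7, -7.3, 5.0]
width: 0.0002
```

Emit:
drive_tool --plan '[{"rx": 0,"ry": 0,"rz": 0,"x": 0,"y": -0.0005,"z": 0,"fingers": 0},{"rx": 0,"ry": 0,"rz": 0,"x": 0,"y": -0.0005,"z": 0,"fingers": 0}]'

```text
time: 12.08
ee_pos: [0.5524, 0.0483, 0.1392]
eef_rot: [0.99, -0.142, -0.0, 0.001]
ft_force: [-3.3, -7.2, 5.2]
width: 0.0004
```

```bash
python3 -c "
from h import *
print(where())
w=viewer.camera('side');save(w,'s7.png',(180,280,280,350),8)"
```

```text
rail x -27.3 y -0.1 ztip 15.2 | force rail -7.9 1.1 5.2 t 12.07
```

View pics/s7.png

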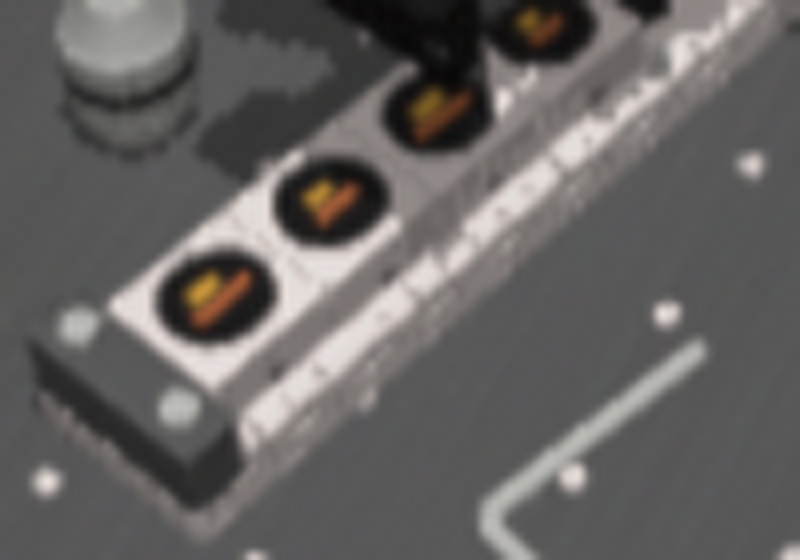

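Emit:
drive_tool --plan '[{"rx": 0,"ry": 0,"rz": 0,"x": 0,"y": -0.0007,"z": 0,"fingers": 0},{"rx": 0,"ry": 0,"rz": 0,"x": 0,"y": -0.001,"z": 0,"fingers": 0},{"rx": 0,"ry": 0,"rz": 0,"x": 0,"y": -0.001,"z": 0,"fingers": 0}]'

```text
time: 12.5
ee_pos: [0.5525, 0.0484, 0.1392]
eef_rot: [0.99, -0.143, -0.001, 0.001]
ft_force: [-5.2, -10.1, 8.1]
width: 0.0001
```

```bash
python3 -c "
from h import *
print(where())"
```

```text
rail x -27.2 y -0.2 ztip 15.2 | force rail -11.2 2.2 8.1 t 12.50
```

Emit:
drive_tool --plan '[{"rx": 0,"ry": 0,"rz": 0,"x": 0,"y": 0.006,"z": 0,"fingers": 0},{"rx": 0,"ry": 0,"rz": 0,"x": 0,"y": 0.016,"z": 0,"fingers": 0},{"rx": 0,"ry": 0,"rz": 0,"x": 0,"y": 0.03,"z": 0,"fingers": 0},{"rx": 0,"ry": 0,"rz": 0,"x": 0,"y": 0.035,"z": -0.03,"fingers": 0},{"rx": 0,"ry": 0,"rz": 0,"x": 0,"y": 0.04,"z": -0.06,"fingers": 0},{"rx": 0,"ry": 0,"rz": 0,"x": 0,"y": 0.04,"z": -0.11,"fingers": 0},{"rx": 0,"ry": 0,"rz": 0,"x": 0,"y": 0.04,"z": -0.11,"fingers": 0},{"rx": 0,"ry": 0,"rz": 0,"x": 0,"y": 0.04,"z": -0.11,"fingers": 0}]'

```text
time: 13.5
ee_pos: [0.5414, 0.0113, 0.2488]
eef_rot: [0.99, -0.142, -0.0, 0.0]
ft_force: [-0.4, 0.8, -0.6]
width: 0.0003
```

```bash
python3 -c "
from h import *
print(where(),rel(wr(-72,-92,70),-16.28))
w=viewer.camera('wrist');save(w,'w8.png')
np.savez('w8.npz',**{k:np.array(v) for k,v in w.items()})
w=viewer.camera('side');save(w,'s8.png',(170,230,330,350),5)"
```

```text
rail x -65.9 y 0.0 ztip 124.8 | force rail 0.7 0.6 -0.6 t 13.50 shift(m) [0.0921 0.006  0.0548] cur yaw -16.34 t 13.50 rz(turns) -0.0002
```

View pics/w8.png

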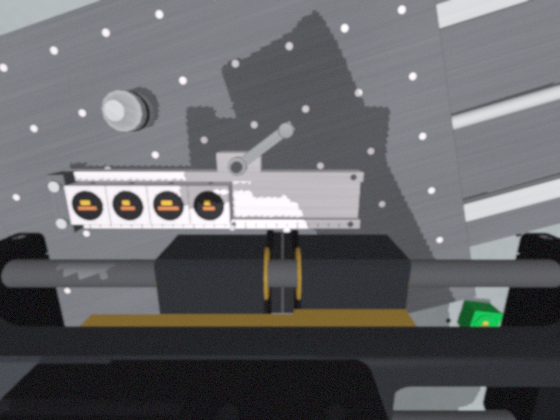

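View pics/s8.png

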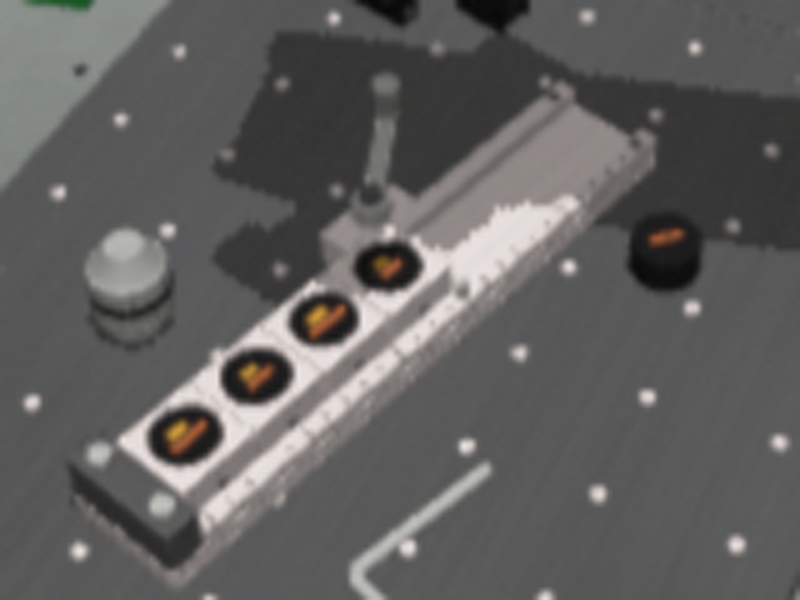

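```bash
python3 -c "
from h import *
w=dict(np.load('w8.npz'))
im=cv2.GaussianBlur(w['color'].min(2),(3,3),0)
for u in (87,127,168,209):
    p=im[190:222,u-17:u+18]; m=(p<60); yy,xx=np.nonzero(m)
    U=u-17+xx.mean();V=190+yy.mean();q=unproj(w,U,V,.088)[:2]-O;print(round(U,1),round(V,1),q@X*1000,q@Y*1000)
q=unproj(w,287,130,.1)[:2]-O;print('knob',q@X*1000,q@Y*1000)
"
```

```text
87.4 204.8 108.0741663988195 -0.33776820975850175
127.5 205.0 72.4184892236132 -0.16149161157197375
168.3 204.6 36.18741278154404 -0.5135958446011881
206.3 201.8 2.2749399496856983 -3.116812726625172
knob -68.6788406795365 -65.19979346805654
```

Emit:
drive_tool --plan '[{"rx": 0,"ry": 0,"rz": 0,"x": 0.05,"y": 0.006,"z": 0.02,"fingers": 0},{"rx": 0,"ry": 0,"rz": 0,"x": 0.092,"y": 0.006,"z": 0.04,"fingers": 0},{"rx": 0,"ry": 0,"rz": 0,"x": 0.092,"y": 0.006,"z": 0.055,"fingers": 0},{"rx": 0,"ry": 0,"rz": 0,"x": 0.092,"y": 0.006,"z": 0.055,"fingers": 0}]'

```text
time: 14.1
ee_pos: [0.6269, -0.0193, 0.1919]
eef_rot: [0.99, -0.141, -0.002, -0.0]
ft_force: [0.4, 0.6, 0.4]
width: 0.0004
```

```bash
python3 -c "
from h import *
print(where(),rel(wr(-72,-92,33),-16.28))
w=viewer.camera('side');save(w,'s9.png',(170,180,330,350),4)"
```

```text
rail x -71.3 y -90.6 ztip 67.9 | force rail 0.7 -0.2 0.4 t 14.10 shift(m) [0.0015 0.0007 0.0349] cur yaw -16.27 t 14.10 rz(turns) 0.0000
```

View pics/s9.png

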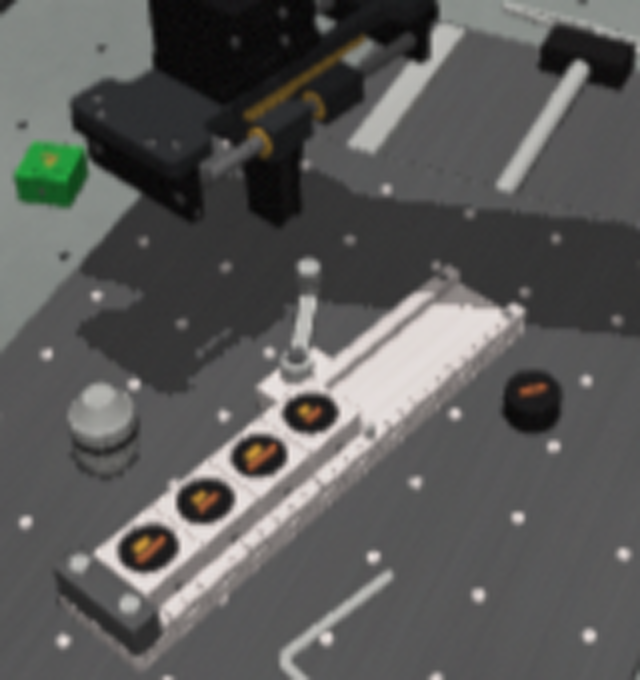

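Emit:
drive_tool --plan '[{"rx": 0,"ry": 0,"rz": 0,"x": 0.0015,"y": 0.001,"z": 0.02,"fingers": 0},{"rx": 0,"ry": 0,"rz": 0,"x": 0.0015,"y": 0.001,"z": 0.034,"fingers": 0},{"rx": 0,"ry": 0,"rz": 0,"x": 0.0015,"y": 0.001,"z": 0.035,"fingers": 0},{"rx": 0,"ry": 0,"rz": 0,"x": -0.003,"y": 0.001,"z": 0.035,"fingers": 0},{"rx": 0,"ry": 0,"rz": 0,"x": -0.007,"y": 0.001,"z": 0.035,"fingers": 0},{"rx": 0,"ry": 0,"rz": 0,"x": -0.01,"y": 0.001,"z": 0.035,"fingers": 0},{"rx": 0,"ry": 0,"rz": 0,"x": -0.013,"y": 0.001,"z": 0.035,"fingers": 0},{"rx": 0,"ry": 0,"rz": 0,"x": -0.016,"y": 0.001,"z": 0.035,"fingers": 0},{"rx": 0,"ry": 0,"rz": 0,"x": -0.02,"y": 0.001,"z": 0.035,"fingers": 0}]'

```text
time: 15.28
ee_pos: [0.6089, -0.0157, 0.1593]
eef_rot: [0.99, -0.142, 0.0, 0.0]
ft_force: [2.2, -4.0, 0.2]
width: 0.0002
```

```bash
python3 -c "
from h import *
print(where(),rel(wr(-72,-17,33),-16.28))
w=viewer.camera('side');save(w,'s10.png',(170,180,330,350),4)"
```

```text
rail x -72.9 y -72.3 ztip 35.3 | force rail -3.2 -3.2 0.2 t 15.28 shift(m) [-0.0553 -0.0008  0.0023] cur yaw -16.35 t 15.28 rz(turns) -0.0002
```

View pics/s10.png

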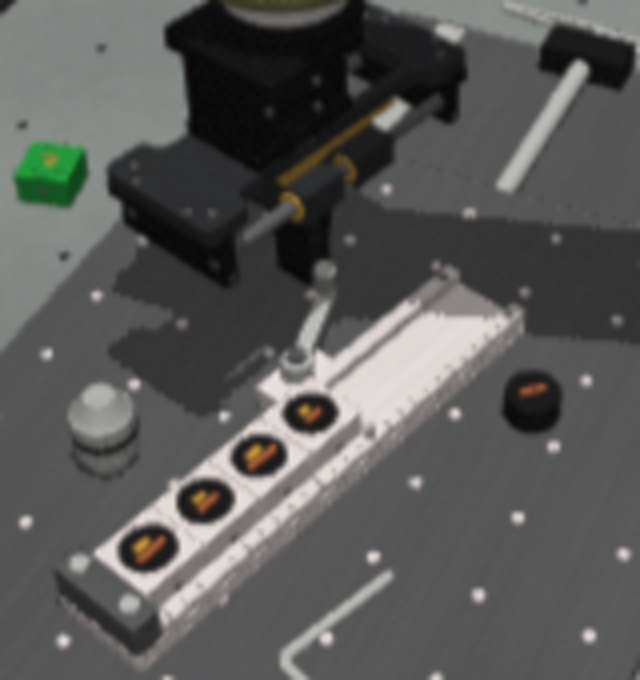

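Emit:
drive_tool --plan '[{"rx": 0,"ry": 0,"rz": 0,"x": -0.005,"y": 0,"z": 0,"fingers": 0},{"rx": 0,"ry": 0,"rz": 0,"x": -0.01,"y": 0.001,"z": 0,"fingers": 0},{"rx": 0,"ry": 0,"rz": 0,"x": -0.015,"y": 0.001,"z": 0,"fingers": 0},{"rx": 0,"ry": 0,"rz": 0,"x": -0.02,"y": 0.001,"z": 0,"fingers": 0},{"rx": 0,"ry": 0,"rz": 0,"x": -0.025,"y": 0.001,"z": 0,"fingers": 0},{"rx": 0,"ry": 0,"rz": 0,"x": -0.03,"y": 0.001,"z": 0,"fingers": 0},{"rx": 0,"ry": 0,"rz": 0,"x": -0.035,"y": 0.001,"z": 0,"fingers": 0},{"rx": 0,"ry": 0,"rz": 0,"x": -0.04,"y": 0,"z": 0,"fingers": 0},{"rx": 0,"ry": 0,"rz": 0,"x": -0.045,"y": 0,"z": 0,"fingers": 0},{"rx": 0,"ry": 0,"rz": 0,"x": -0.05,"y": -0.001,"z": 0,"fingers": 0},{"rx": 0,"ry": 0,"rz": 0,"x": -0.054,"y": -0.002,"z": 0,"fingers": 0}]'

```text
time: 16.7
ee_pos: [0.5576, 0.0024, 0.1594]
eef_rot: [0.99, -0.142, 0.0, -0.0]
ft_force: [4.9, 1.4, -0.2]
width: 0.0006
```

```bash
python3 -c "
from h import *
print(where())
w=viewer.camera('side');save(w,'s11.png',(170,180,330,350),4)"
```

```text
rail x -69.8 y -18.0 ztip 35.4 | force rail 2.7 -4.3 -0.2 t 16.70
```

View pics/s11.png

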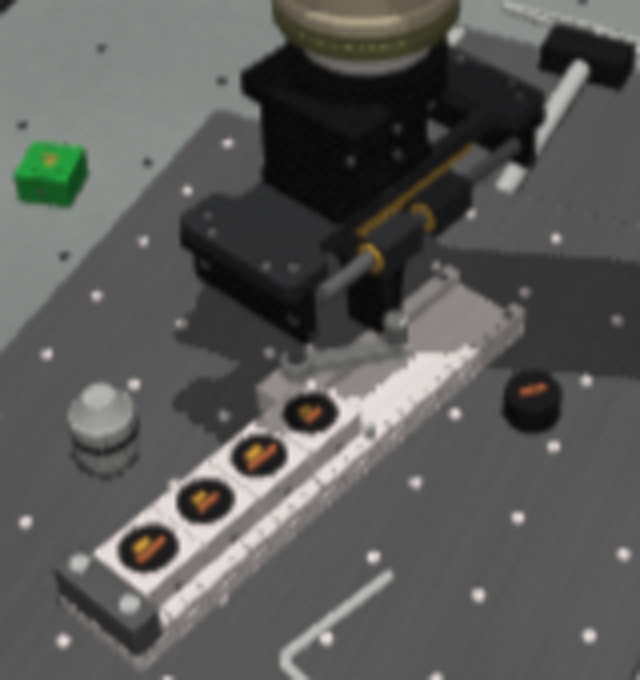

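Emit:
drive_tool --plan '[{"rx": 0,"ry": 0,"rz": 0,"x": 0.008,"y": 0,"z": 0,"fingers": 0},{"rx": 0,"ry": 0,"rz": 0,"x": 0.008,"y": 0.012,"z": 0,"fingers": 0},{"rx": 0,"ry": 0,"rz": 0,"x": 0.008,"y": 0.021,"z": 0.001,"fingers": 0},{"rx": 0,"ry": 0,"rz": 0,"x": 0.008,"y": 0.021,"z": 0.001,"fingers": 0},{"rx": 0,"ry": 0,"rz": 0,"x": -0.005,"y": 0.021,"z": 0.001,"fingers": 0},{"rx": 0,"ry": 0,"rz": 0,"x": -0.017,"y": 0.021,"z": 0.001,"fingers": 0},{"rx": 0,"ry": 0,"rz": 0,"x": -0.017,"y": 0.021,"z": 0.001,"fingers": 0}]'

```text
time: 17.62
ee_pos: [0.5344, -0.0128, 0.1583]
eef_rot: [0.99, -0.141, -0.0, 0.0]
ft_force: [1.3, -0.4, -0.1]
width: 0.0007
```

```bash
python3 -c "
from h import *
print(where())
w=viewer.camera('side');save(w,'s12.png',(170,180,330,350),4)
w=viewer.camera('wrist');save(w,'w12.png')"
```

```text
rail x -90.9 y 0.0 ztip 34.3 | force rail -0.0 -1.3 -0.1 t 17.62
```

View pics/s12.png

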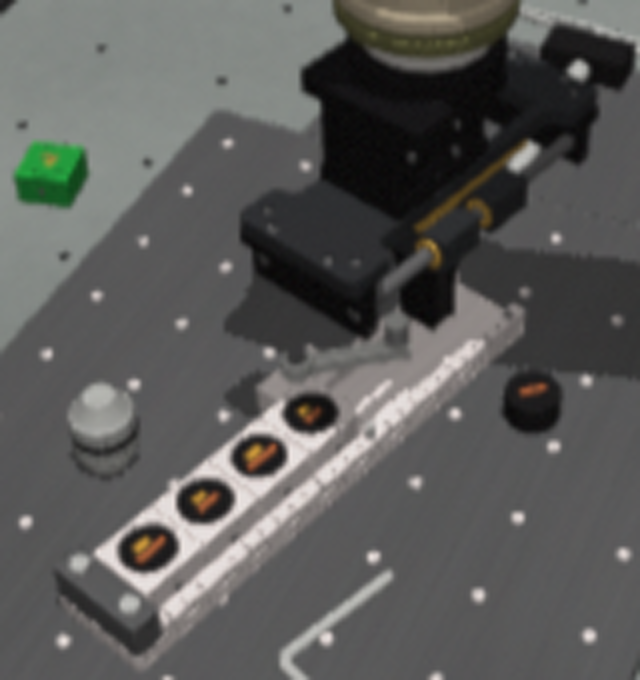

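View pics/w12.png

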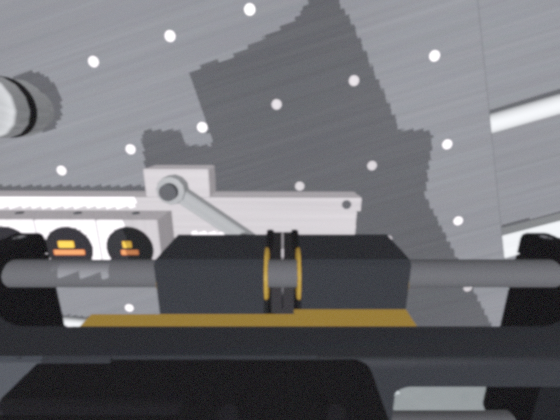

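Emit:
drive_tool --plan '[{"rx": 0,"ry": 0,"rz": 0,"x": 0,"y": -0.004,"z": 0.001,"fingers": 0},{"rx": 0,"ry": 0,"rz": 0,"x": 0,"y": -0.007,"z": 0.001,"fingers": 0},{"rx": 0,"ry": 0,"rz": 0,"x": -0.003,"y": -0.012,"z": 0.001,"fingers": 0},{"rx": 0,"ry": 0,"rz": 0,"x": -0.007,"y": -0.017,"z": 0.001,"fingers": 0},{"rx": 0,"ry": 0,"rz": 0,"x": -0.01,"y": -0.022,"z": 0.001,"fingers": 0},{"rx": 0,"ry": 0,"rz": 0,"x": -0.013,"y": -0.027,"z": 0.001,"fingers": 0},{"rx": 0,"ry": 0,"rz": 0,"x": -0.015,"y": -0.032,"z": 0.001,"fingers": 0},{"rx": 0,"ry": 0,"rz": 0,"x": -0.017,"y": -0.036,"z": 0.001,"fingers": 0},{"rx": 0,"ry": 0,"rz": 0,"x": -0.018,"y": -0.04,"z": 0.001,"fingers": 0},{"rx": 0,"ry": 0,"rz": 0,"x": -0.0185,"y": -0.043,"z": 0.001,"fingers": 0}]'

```text
time: 18.98
ee_pos: [0.5298, 0.0334, 0.1573]
eef_rot: [0.99, -0.142, 0.0, -0.0]
ft_force: [-1.2, -1.2, 0.2]
width: 0.0006
```

```bash
python3 -c "
from h import *
print(where())
w=viewer.camera('side');save(w,'s13.png',(170,180,330,350),4)"
```

```text
rail x -47.9 y 17.4 ztip 33.3 | force rail -1.5 0.8 0.2 t 18.98
```

View pics/s13.png

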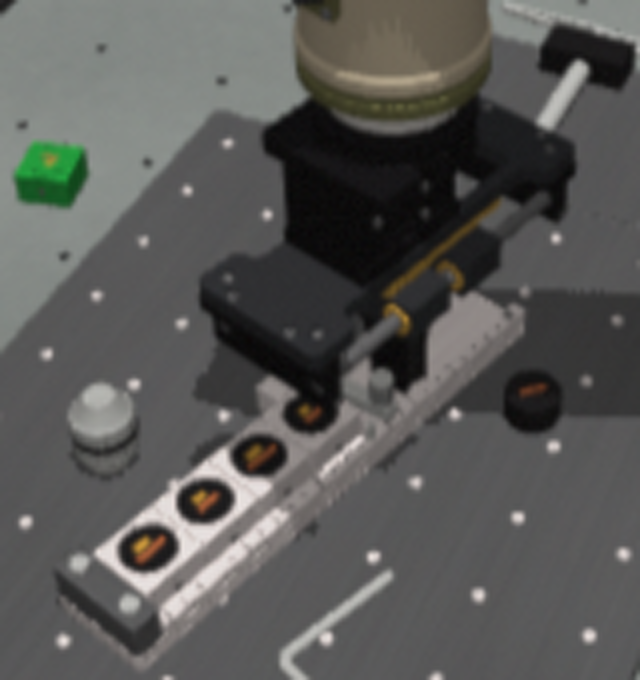

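Almost shut; 7 mm to go, in small steps until the stop pin is felt.

Emit:
drive_tool --plan '[{"rx": 0,"ry": 0,"rz": 0,"x": -0.001,"y": -0.002,"z": 0,"fingers": 0},{"rx": 0,"ry": 0,"rz": 0,"x": -0.001,"y": -0.004,"z": 0,"fingers": 0},{"rx": 0,"ry": 0,"rz": 0,"x": -0.001,"y": -0.005,"z": 0,"fingers": 0},{"rx": 0,"ry": 0,"rz": 0,"x": -0.001,"y": -0.006,"z": 0,"fingers": 0}]'

```text
time: 19.52
ee_pos: [0.5304, 0.0391, 0.1572]
eef_rot: [0.99, -0.142, 0.0, 0.0]
ft_force: [-0.6, -0.7, 2.0]
width: 0.0004
```

Emit:
drive_tool --plan '[{"rx": 0,"ry": 0,"rz": 0,"x": 0,"y": -0.0005,"z": 0,"fingers": 0},{"rx": 0,"ry": 0,"rz": 0,"x": 0,"y": -0.001,"z": 0,"fingers": 0}]'

```text
time: 19.77
ee_pos: [0.5306, 0.0401, 0.1572]
eef_rot: [0.99, -0.142, -0.0, 0.0]
ft_force: [-0.7, -0.6, 0.3]
width: 0.0009
```

Emit:
drive_tool --plan '[{"rx": 0,"ry": 0,"rz": 0,"x": 0,"y": -0.0005,"z": 0,"fingers": 0},{"rx": 0,"ry": 0,"rz": 0,"x": 0,"y": -0.001,"z": 0,"fingers": 0}]'

```text
time: 20.02
ee_pos: [0.5309, 0.0407, 0.1571]
eef_rot: [0.99, -0.142, -0.0, 0.0]
ft_force: [-1.9, -2.5, 0.4]
width: 0.0006
```

Emit:
drive_tool --plan '[{"rx": 0,"ry": 0,"rz": 0,"x": 0,"y": -0.0005,"z": 0,"fingers": 0},{"rx": 0,"ry": 0,"rz": 0,"x": 0,"y": -0.001,"z": 0,"fingers": 0}]'

```text
time: 20.27
ee_pos: [0.5309, 0.041, 0.1571]
eef_rot: [0.99, -0.142, -0.0, 0.001]
ft_force: [-3.8, -5.4, 2.3]
width: 0.0
```

Emit:
drive_tool --plan '[{"rx": 0,"ry": 0,"rz": 0,"x": 0,"y": -0.0005,"z": 0,"fingers": 0},{"rx": 0,"ry": 0,"rz": 0,"x": 0,"y": -0.001,"z": 0,"fingers": 0}]'

```text
time: 20.52
ee_pos: [0.531, 0.0412, 0.157]
eef_rot: [0.99, -0.143, -0.001, 0.001]
ft_force: [-5.1, -8.7, 3.9]
width: 0.0005
```

```bash
python3 -c "
from h import *
print(where())"
```

```text
rail x -40.0 y 18.4 ztip 33.0 | force rail -9.8 2.5 3.9 t 20.52
```

Firm resistance at the expected place (-40): gate on its pin. Backing off and lifting clear.

Emit:
drive_tool --plan '[{"rx": 0,"ry": 0,"rz": 0,"x": 0,"y": 0.006,"z": 0,"fingers": 0},{"rx": 0,"ry": 0,"rz": 0,"x": 0,"y": 0.018,"z": 0,"fingers": 0},{"rx": 0,"ry": 0,"rz": 0,"x": 0,"y": 0.03,"z": -0.01,"fingers": 0},{"rx": 0,"ry": 0,"rz": 0,"x": 0,"y": 0.035,"z": -0.05,"fingers": 0},{"rx": 0,"ry": 0,"rz": 0,"x": 0,"y": 0.035,"z": -0.1,"fingers": 0},{"rx": 0,"ry": 0,"rz": 0,"x": 0.04,"y": 0.035,"z": -0.13,"fingers": 0},{"rx": 0,"ry": 0,"rz": 0,"x": 0.02,"y": 0.035,"z": -0.13,"fingers": 0},{"rx": 0,"ry": 0,"rz": 0,"x": 0.02,"y": 0.035,"z": -0.13,"fingers": 0}]'

```text
time: 21.52
ee_pos: [0.5405, 0.0036, 0.288]
eef_rot: [0.99, -0.142, 0.0, 0.0]
ft_force: [0.6, 0.5, -0.4]
width: 0.0004
```

```bash
python3 - <<'E'
from h import *
print(where())
w=viewer.camera('wrist');save(w,'w14.png',(0,60,400,300),2)
s=viewer.camera('side');save(s,'s14.png',(170,230,330,350),5)
im=cv2.GaussianBlur(w['color'].min(2),(3,3),0)
for x in (108,72,36,0):
    u,v=proj(w,[*(O+X*x/1000),.088]); u0,v0=int(u)-15,int(v)-14
    p=im[v0:v0+29,u0:u0+31]; yy,xx=np.nonzero(p<60)
    q=unproj(w,u0+xx.mean(),v0+yy.mean(),.088)[:2]-O;print(round(u,1),round(v,1),q@X*1000,q@Y*1000)
print("expected knob px",proj(w,[*(O+X*-.0255+Y*.019),.1]),"pivot",proj(w,[*(O+X*-.0255+Y*-.034),.084]))
E
```

```text
rail x -73.5 y -1.2 ztip 164.0 | force rail 0.6 -0.4 -0.4 t 21.52
104.9 195.7 108.18068643044754 -0.4440121635914547
140.2 195.7 72.52990855979158 -0.16203626970668633
175.6 195.8 36.22380257434452 -0.5477326744937504
211.0 195.8 3.659787531410995 -3.4985712854635502
expected knob px [235.04044656 217.30747564] pivot [235.3307413  161.84189431]
```

View pics/w14.png

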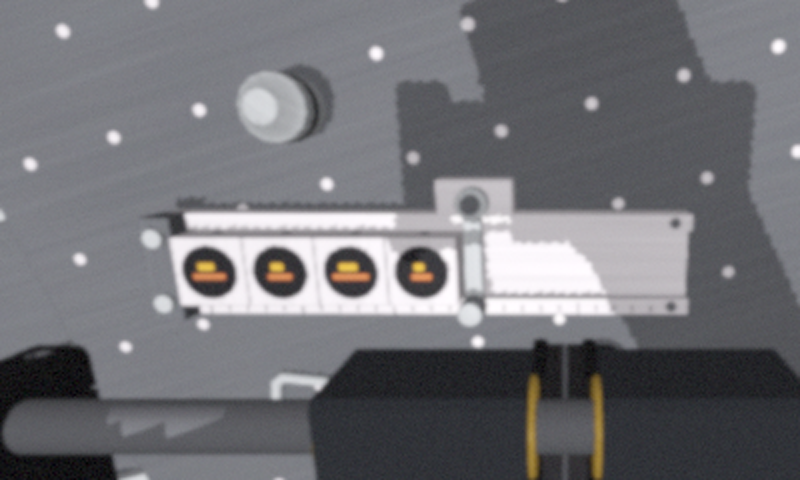

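View pics/s14.png

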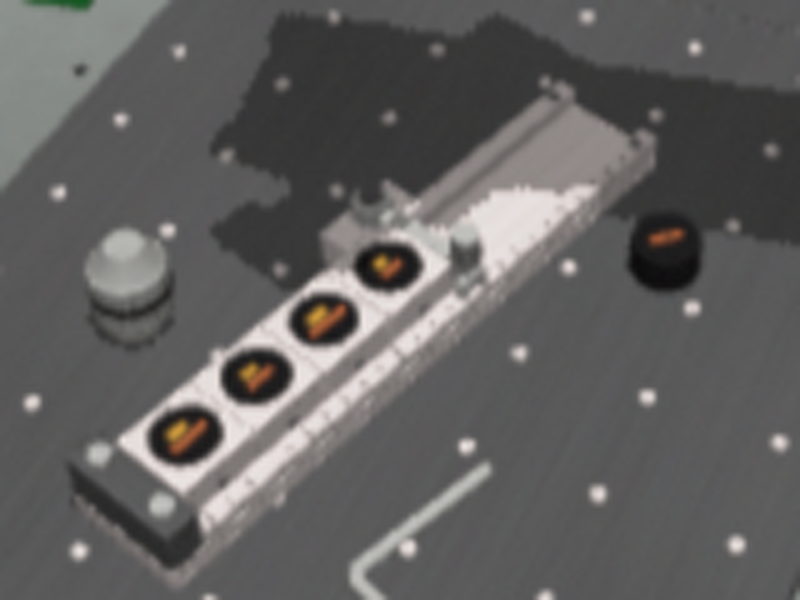

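```bash
python3 -c "
from h import *
print(workorder.close_job())"
```

```text
the job is handed in; nothing more can be done
None
```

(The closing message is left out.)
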